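# Seat the plugs and wedge up the board carrier

## Robot

A 6-joint arm with a two-finger parallel gripper is mounted at the origin on the work surface. World frame = base frame: x ahead of the robot, y to its left, z up, the work surface at z = 0. Lengths are in m, angles in rad, forces in N, time in s.
With the tool pointing down it reaches from about 0.35 to 0.725 m from the base axis. Payload 4.3 kg.
Tool frame: the origin (TCP) lies at the very end of the fingers, on their centre line; the grasp point (between the pads) lies 19 mm behind it (robot.pinch_z is the z of the grasp point in the tool frame, in m); z points along the fingers, y is the line along which they close (so a half turn about z gives the same grasp; the last joint's range is limited). The gripper opens to 85 mm and grips with 20 to 120 N. Pads are 22 mm wide; open, the fingers measure 114 mm over their backs; the gripper's body (76 mm by 85 mm) begins 54 mm behind the grasp point. The pads swing forward as they close: fully open they stand 13 mm farther back than shut.
Start: joints at [1.204, 0.377, 0.081, 1.274, 0, 1.46], TCP at [0.146, 0.556, 0.231] pointing down, gripper open.
Joint ranges: [-2.72, 2.72], [-0.84, 1.66], [-1.02, 1.22], [-1.77, 2.12], [-1.37, 1.28], [-3.14, 3.14]. Speed limits (rad/s): [2.57, 2.57, 3.14, 3.14, 3.14, 3.14].

## Interface

Orientations are given as a unit quaternion [x, y, z, w].
In Python, from rig import robot gives the robot as it stands.
- The arm moves only by the tool drive_tool, never from a script. Its argument "series" is a list of rows, each a list of 7 numbers: the gripper command: -1 is shut, 1 is fully open, values between are in proportion, then the shift along the world's x, y, z normalised to -1 to 1, where 1 is 0.15 m, then the turn, a rotation vector about the world's x, y, z normalised to -1 to 1, where 1 is pi rad. A call has 1 to 12 rows; each row is the pose to reach, as a shift and turn from the pose commanded when the call began, turning the shorter way round; what a row does not reach only later rows make up. A row lasts 1/12 s, in which the tool goes at most 41.7 mm and 7.16 degrees, less where a joint would pass 70% of its speed; a pose out of reach is approached as far as the arm can. A call with a number of a shift or a turn outside -1 to 1 is refused whole. A call with a gripper value outside its range is refused whole. The fingers move at their own pace and stop on an object; the grip force is fixed at half the most. Time passes only in rows, so rows that repeat a pose let the fingers close. It gives the time, the measured TCP pose, the force, the opening and the grip force at its end, in the units of the state.
- robot.get_obs(): the state, without advancing time (a new reading comes with each control period).
- robot.read_camera(name): name is "side" or "top"; returns a dict with "pixels" (384x512x3 uint8, blue, green, red), "fx", "fy", "cx", "cy" (pixels), "k1" (the pictures are not rectified: a ray, as slopes to the right and down, at radius r is drawn at 1 + k1 r^2 times it, then the intrinsics apply), "extrinsics" (4x4, takes a point from camera to world coordinates). Camera axes: x right, y down, z forward; pixel columns grow to the right and rows downward; lengths in m; the calibration is good to about 2 mm. A picture is of the moment at which its call begins. There is no depth.
- robot.close_job(): hands the job in; it is judged then, once.
The state is a dict: "t": time; "q": joint angles; "joint_vel": joint speeds; "joint_efforts": joint torques, N m; "tool_pos": TCP position; "tool_rot": TCP orientation; "ft_force": force on the tool from outside, world axes, zero at the start; "moment": the same for the moment, N m; "gripper_width": finger opening in m; "finger_force": force on a finger pad.
Only numpy, scipy, OpenCV 4.12 (cv2) and the standard library are available. Lean on these libraries where they do the work, as an engineer would, in place of code of your own. Each camera call takes 0.05 s, during which the arm holds its last target. There are 200 camera calls.

## Task

Press both white plugs on the blue circuit board fully home in their black sockets. Then take the orange wedge by its upright block and push its thin end, flat on the bench, under the front edge of the hinged aluminium carrier until that edge has just lifted off its stand by a few millimetres (4 to 5 mm is ideal, the edge then lies over the wedge's black stripe). Finish while still holding the wedge there, with only the wedge carrying the edge, and leave the other things on the bench where they are.

Things in the scene. Friction and masses are not known exactly. Their poses are not given: they have to be found in the camera images.
- stand: Dark steel frame fixed to the bench, 150 (x) x 130 (y) x 14 mm high, origin under its centre on the bench. Its front (open side) faces its own -x: two side rails 15 mm wide, inner faces at y = +-50 mm, joined by a bar at the back (+x), so a 100 mm wide channel lies open at the front, bench as its floor. The carrier lies on the rails.
- carrier: Aluminium plate 150 x 130 x 6 mm with a blue circuit board, 0.4 to 0.85 kg, lying on the stand; it swings up freely about a hinge along y at its back edge. Origin on the hinge axis, 75 mm behind (+x) and 17 mm above the stand's origin; the plate runs 150 mm from there to its front edge along its own -x. Axes parallel to the stand's when down. Board top 10 mm and socket tops 19 mm above the origin.
- carrier_lip (a point): Lowest point, in the middle, of the carrier's rounded front edge (radius 3 mm): 14 mm above the bench when the carrier lies on the stand, 75 mm in front (-x) of the stand's origin; its height minus 14 mm is the lift.
- plug_left (a joint): How far the plug on the carrier's +y side stands proud of its seat (m): 0 = fully home (its shoulder on the socket), at most 0.012; starts 4 to 9 mm proud. It moves straight down into the carrier, takes about 6 N to move and stays where it is left.
- plug_right (a joint): The same for the plug on the carrier's -y side.
- plug_left_top (a point): Centre of the top of the left white plug, 30 (x) x 36 (y) mm on top, axes as the carrier's. When home it is 46 mm above the bench; the plug lies on the stand's x = 0, y = +35 mm.
- plug_right_top (a point): The same for the right plug, on the stand's x = 0, y = -35 mm.
- wedge: Loose orange levelling wedge 140 (x) x 28 (y) mm, 0.12 kg, origin under its centre. Thin end at its own +x: the ramp is 4 mm high at x = +70 mm and rises evenly to 24 mm at x = -40 mm; behind it, x = -40 to -70 mm, stands the grip block 30 (x) x 28 (y) x 48 mm high from the bench (grip across y). A black stripe crosses the ramp at x = -20 to 0 mm (heights 17 to 20 mm). It starts to the left or the right of the stand, on the robot's side.
- usb_hub: Bystander: flat grey metal USB hub 110 x 36 x 14 mm, lying on the other side from the wedge; origin under its centre.
- card_box: Bystander: cardboard box 70 x 100 x 45 mm; origin under its centre.
- cup: Bystander: yellow plastic cup, 76 mm wide, 85 mm high; origin under its centre.
- notes: Bystander: pad of yellow notes 76 x 76 x 14 mm; origin under its centre.
- meter: Bystander: yellow hand multimeter 150 x 75 x 41 mm; origin under its centre.
- pliers: Bystander: blue-handled pliers about 167 x 70 x 14 mm lying flat; origin near the pivot, on the bench.
- marker: Bystander: white marker pen with black cap, 122 mm long, 17 mm thick, lying; origin under its centre.
Not all that is in view belongs to the job. Of the things shaped like the wedge, the orange one is meant.

How it is judged:
By the outcome, as a careful person would: the job done as asked, in the order asked, and still so for the second after the job is handed in, while the arm keeps its last pose, push and grip.
It also fails if it takes over 54 s, if anything falls off the work surface, if the arm or the gripper's body presses on something with over 40 N, if the wrist force passes 120 N, or if a joint passes its speed limit or range.

## Working session

There is one attempt and no reset: what is moved stays moved. The work goes in short steps, Python scripts to look and compute and a tool call to move; the robot and the scene stay as the last step left them, time stands still between calls to the robot, and variables do not carry over. Pictures are saved under pics/ and viewed, at most 10 in all, crops included, and the job is handed in when it is done.

Besides the shell and the picture viewer there is one more tool, called after "Call:" in YAML: its name, and indented under it one key for each argument. drive_tool: Moves the arm, as the interface text tells. Scaled input: -1 to 1 covers 0.15 m each way for a shift and pi rad each way for a turn. Its arguments: {"type":"object","properties":{"series":{"type":"array","items":{"type":"array","items":{"type":"number"}}}},"required":["series"]}

```bash
mkdir -p pics; ls; cat > h.py <<'E'
import numpy as np, cv2
from rig import robot
def cam(n):
    c=robot.read_camera(n); c['pixels']=np.array(c['pixels'],np.uint8); c['E']=np.array(c['extrinsics']); return c
def ray(c,u,v):
    K=np.array([[c['fx'],0,c['cx']],[0,c['fy'],c['cy']],[0,0,1.]])
    p=cv2.undistortPoints(np.array([[[u,v]]],float),K,np.array([c['k1'],0,0,0.]))[0,0]
    return c['E'][:3,3],c['E'][:3,:3]@np.array([p[0],p[1],1])
def onz(c,u,v,z):
    o,d=ray(c,u,v); return o+d*(z-o[2])/d[2]
def proj(c,P):
    R=c['E'][:3,:3].T; K=np.array([[c['fx'],0,c['cx']],[0,c['fy'],c['cy']],[0,0,1.]])
    return cv2.projectPoints(np.array(P,float).reshape(-1,3),R,-R@c['E'][:3,3],K,np.array([c['k1'],0,0,0.]))[0][:,0]
E
python3 - <<'E'
from h import *
import pickle
for n in('top','side'):
    c=cam(n); cv2.imwrite(f'pics/{n}0.png',c['pixels']); pickle.dump(c,open(f'{n}0.pkl','wb'))
    print(n,c['fx'],c['cx'],c['cy'],c['k1'],c['E'].round(3).tolist())
print(robot.get_obs(),robot.pinch_z)
E
```

```text
pics
top 386.58802712078955 254.44031206441053 190.3856413625711 0.004440368475252543 [[0.003, -0.995, 0.101, 0.365], [-1.0, -0.003, -0.005, 0.007], [0.005, -0.101, -0.995, 1.168], [0.0, 0.0, 0.0, 1.0]]
side 351.6436363284402 257.53527402351455 189.3729761677795 -0.003842461288128588 [[0.871, -0.296, 0.392, 0.099], [-0.491, -0.526, 0.694, -0.717], [0.0, -0.797, -0.604, 0.652], [0.0, 0.0, 0.0, 1.0]]
{'t': 0.1, 'q': array([ 1.20369419e+00,  3.77996358e-01,  7.97711871e-02,  1.27438018e+00,
       -1.63229101e-05,  1.46050300e+00]), 'joint_vel': array([ 0.00104976, -0.00080819,  0.00320013, -0.00040659,  0.00017852,
       -0.0008648 ]), 'joint_efforts': array([ 1.06581170e-03, -4.64693892e+01,  2.70582676e+01,  1.20418367e-02,
       -2.13699827e-04,  2.38108370e-06]), 'tool_pos': array([0.14583489, 0.55560402, 0.23045519]), 'tool_rot': array([ 1.28051786e-01,  9.91767070e-01, -8.80794626e-04, -2.05930215e-04]), 'ft_force': array([-0.90863944,  0.23550445,  0.63983219]), 'moment': array([-0.0321873 , -0.05086085,  0.01162801]), 'finger_force': 0.0, 'gripper_width': 0.08543536487340181} -0.0187
```

View pics/top0.png

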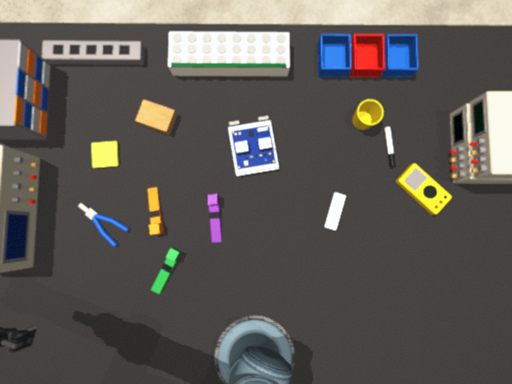

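View pics/side0.png

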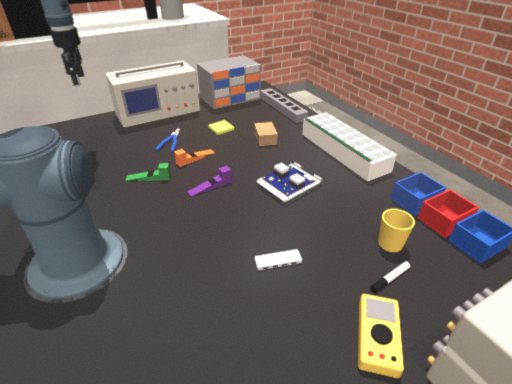

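Top view: the board is at about (253,147). The wedge-shaped things are orange (155,211), purple (214,218) and green (166,270). The orange one fits the description; I'll confirm it in an enlarged crop and measure.

```bash
python3 - <<'E'
from h import *
import pickle
t=pickle.load(open('top0.pkl','rb')); s=pickle.load(open('side0.pkl','rb'))
a=cv2.resize(t['pixels'][110:245,140:290],None,fx=4,fy=4,interpolation=cv2.INTER_CUBIC)
cv2.imwrite('pics/c1.png',a)
b=cv2.resize(s['pixels'][125:205,165:330],None,fx=4.8,fy=4.8,interpolation=cv2.INTER_CUBIC)
cv2.imwrite('pics/c2.png',b)
def comps(c,m,box):
    x0,y0,x1,y1=box; k=np.zeros_like(m); k[y0:y1,x0:x1]=m[y0:y1,x0:x1]
    n,l,st,ce=cv2.connectedComponentsWithStats(k,connectivity=4)
    return [(st[i].tolist(),ce[i].round(1).tolist(),cv2.minAreaRect(np.argwhere(l==i)[:,::-1].astype(np.float32))) for i in range(1,n) if st[i][4]>25]
H=cv2.cvtColor(t['pixels'],cv2.COLOR_BGR2HSV)
o=cv2.inRange(H,(5,150,80),(22,255,255))
for r in comps(t,o,(130,170,180,245)): print('orange',r)
w=cv2.inRange(H,(0,0,150),(179,70,255))
for r in comps(t,w,(215,105,290,185)):
    print('white top',r, [onz(t,*p,.02)[:2].round(4).tolist() for p in cv2.boxPoints(r[2])], onz(t,*r[1],.052).round(4))
H=cv2.cvtColor(s['pixels'],cv2.COLOR_BGR2HSV)
w=cv2.inRange(H,(0,0,150),(179,70,255))
for r in comps(s,w,(250,150,330,205)): print('white side',r)
E
```

```text
orange ([147, 187, 17, 48, 341], [155.0, 209.0], ((153.63414001464844, 210.70733642578125), (47.485565185546875, 13.914374351501465), 83.6598129272461))
white top ([228, 116, 51, 60, 1282], [252.8, 145.2], ((252.67724609375, 145.22805786132812), (55.117801666259766, 44.277740478515625), 80.21759033203125)) [[0.6906, 0.0876], [0.7146, -0.045], [0.5475, -0.0729], [0.5243, 0.0579]] [0.6117 0.0065 0.052 ]
white top ([243, 160, 6, 6, 27], [245.7, 162.6], ((245.5, 162.5), (5.0, 5.0), 90.0)) [[0.5734, 0.0358], [0.5734, 0.0208], [0.5582, 0.0207], [0.5582, 0.0357]] [0.5599 0.0271 0.052 ]
white side ([256, 162, 66, 40, 774], [290.4, 180.7], ((288.91217041015625, 179.7229766845703), (52.078948974609375, 41.03541564941406), 35.53767395019531))
```

View pics/c1.png

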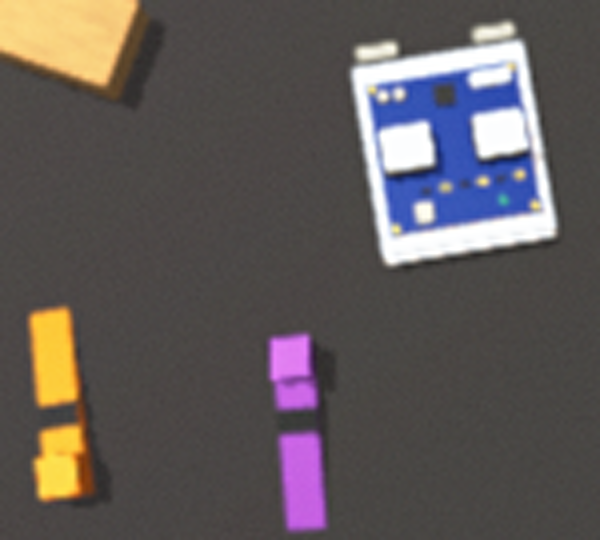

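View pics/c2.png

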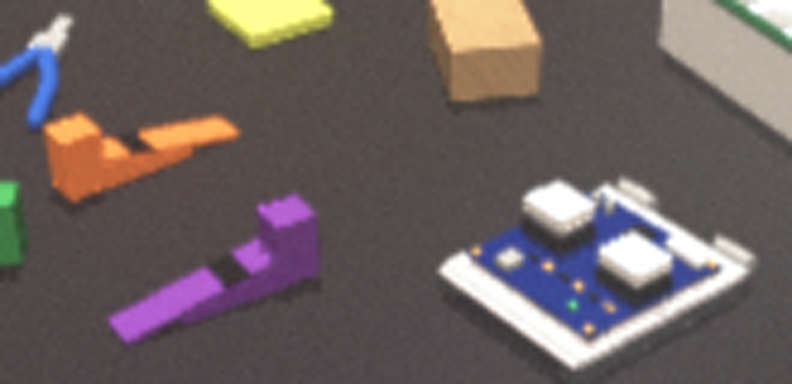

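The crops confirm the wedge: orange, block at about (155,229), stripe across the ramp, thin end at (152,188) pointing away from the robot. The purple and green ones are decoys. Next come the subpixel measurements.

```bash
cat > meas.py <<'E'
from h import *
def up(c,box,f=6):
    x0,y0,x1,y1=box
    im=cv2.resize(c['pixels'][y0:y1,x0:x1],None,fx=f,fy=f,interpolation=cv2.INTER_CUBIC)
    return im,lambda U:((np.asarray(U,float)+.5)/f-.5+np.array([x0,y0]))
def blobs(m,amin):
    cs,_=cv2.findContours(m,cv2.RETR_CCOMP,cv2.CHAIN_APPROX_NONE)
    return [k for k in cs if cv2.contourArea(k)>amin]
def orange(c,box):
    """block top quad centre and thin end corners in pixels"""
    im,f=up(c,box); H=cv2.cvtColor(im,cv2.COLOR_BGR2HSV)
    return im,H,f
E
python3 - <<'E'
from meas import *
import pickle
t=pickle.load(open('top0.pkl','rb')); s=pickle.load(open('side0.pkl','rb'))
im,f=up(t,(215,105,295,185)); H=cv2.cvtColor(im,cv2.COLOR_BGR2HSV)
blue=cv2.inRange(H,(105,120,60),(125,255,255))
k=max(blobs(cv2.morphologyEx(blue,cv2.MORPH_CLOSE,np.ones((25,25))),2000),key=cv2.contourArea)
r=cv2.minAreaRect(k); B=[onz(t,*f(p),.027) for p in cv2.boxPoints(r)]
print('board',np.mean(B,0).round(4),[b[:2].round(4).tolist() for b in B])
g=cv2.inRange(im,(125,125,125),(255,255,255))
hull=cv2.convexHull(k); inside=np.zeros_like(g); cv2.fillConvexPoly(inside,hull,255)
for q in blobs(g&cv2.erode(inside,np.ones((9,9))),900):
    r=cv2.minAreaRect(q); C=[onz(t,*f(p),.052) for p in cv2.boxPoints(r)]
    print('white',f(r[0]).round(1),np.mean(C,0).round(4),'size',[round(float(np.linalg.norm(C[i]-C[i+1])),4) for i in(0,1)])
# plate
q=max(blobs(g,2000),key=cv2.contourArea)[:,0]
P=np.array([onz(t,*f(p),.018)[:2] for p in q]); 
yaw=np.deg2rad(8)
for _ in range(4):
    u=np.array([np.cos(yaw),np.sin(yaw)]); v=np.array([-u[1],u[0]]); X=P@u; Y=P@v
    fr=P[(X<X.min()+.006)&(abs(Y-np.median(Y))<.045)]
    l=cv2.fitLine(fr.astype(np.float32),cv2.DIST_HUBER,0,1e-4,1e-4).ravel(); d=l[:2]*np.sign(l[1]); yaw=np.arctan2(-d[0],d[1])
mid=(X>X.min()+.03)&(X<X.min()+.12)
ys=Y[mid]; print('plate yaw',np.rad2deg(yaw),'frontX',(fr@u).mean(),'Y',np.median(ys[ys>ys.mean()]),np.median(ys[ys<ys.mean()]))
yc=(np.median(ys[ys>ys.mean()])+np.median(ys[ys<ys.mean()]))/2; print('lip',(u*(fr@u).mean()+v*yc).round(4),'stand origin',(u*((fr@u).mean()+.075)+v*yc).round(4))
# wedge
im,f=up(t,(135,175,185,250)); H=cv2.cvtColor(im,cv2.COLOR_BGR2HSV)
for nm,lo in(('all',80),('bright',215)):
  m=cv2.inRange(H,(5,130,lo),(28,255,255))
  for q in blobs(m,300):
    r=cv2.minAreaRect(q); bp=f(cv2.boxPoints(r)); print(nm,f(r[0]).round(1),bp.round(1).tolist())
    for z in(.005,.048): print('  z',z,[onz(t,*p,z)[:2].round(4).tolist() for p in bp])
E
```

```text
board [0.6131 0.0059 0.027 ] [[0.6591, 0.0702], [0.6784, -0.0397], [0.5668, -0.058], [0.5479, 0.0509]]
white [245.6 162.6] [0.5598 0.0275 0.052 ] size [0.0156, 0.0182]
white [241.5 146.1] [0.6088 0.0397 0.052 ] size [0.0384, 0.0354]
white [263.9 142.7] [ 0.6192 -0.0262  0.052 ] size [0.0368, 0.0351]
plate yaw 9.882741 frontX 0.526858614234258 Y -0.03188481753469771 -0.16656056374040884
lip [ 0.5361 -0.0073] stand origin [0.61   0.0055]
all [153.5 210.6] [[143.6, 187.5], [158.1, 185.8], [163.4, 233.7], [148.9, 235.3]]
  z 0.005 [[0.4909, 0.3359], [0.496, 0.2923], [0.3523, 0.2724], [0.3474, 0.3155]]
  z 0.048 [[0.4863, 0.3237], [0.4911, 0.2817], [0.3528, 0.2626], [0.3481, 0.3041]]
bright [154.6 225.2] [[147.6, 217.4], [159.5, 216.0], [161.5, 232.9], [149.6, 234.3]]
  z 0.005 [[0.4007, 0.321], [0.405, 0.2855], [0.3546, 0.2781], [0.3504, 0.3135]]
  z 0.048 [[0.3994, 0.3094], [0.4036, 0.2752], [0.355, 0.2681], [0.3509, 0.3021]]
bright [153.  198.8] [[147.0, 187.8], [156.7, 186.8], [159.0, 209.8], [149.3, 210.8]]
  z 0.005 [[0.4899, 0.3255], [0.4929, 0.2964], [0.4236, 0.2876], [0.4206, 0.3165]]
  z 0.048 [[0.4853, 0.3137], [0.4882, 0.2857], [0.4214, 0.2772], [0.4186, 0.3051]]
```

Call:
drive_tool:
  series:
    - [-1, 0.1, -0.1, 0, 0, 0, 0.02]
    - [-1, 0.25, -0.28, 0, 0, 0, 0.05]
    - [-1, 0.42, -0.47, 0, 0, 0, 0.08]
    - [-1, 0.6, -0.67, 0, 0, 0, 0.11]
    - [-1, 0.77, -0.86, 0, 0, 0, 0.125]

```text
t: 0.52
tool_pos: [0.2621, 0.4255, 0.2308]
tool_rot: [-0.07, 0.998, -0.0, -0.0]
ft_force: [0.9, 0.4, -0.2]
gripper_width: 0.0257
finger_force: 0.0
```

Call:
drive_tool:
  series:
    - [-1, 0.17, -0.19, 0, 0, 0, 0]
    - [-1, 0.34, -0.38, 0, 0, 0, 0]
    - [-1, 0.52, -0.57, 0, 0, 0, 0]
    - [-1, 0.69, -0.76, 0, 0, 0, 0]
    - [-1, 0.77, -0.86, 0, 0, 0, 0]

```text
t: 0.93
tool_pos: [0.3791, 0.2952, 0.231]
tool_rot: [-0.066, 0.998, -0.001, 0.0]
ft_force: [0.2, 0.3, -1.0]
gripper_width: 0.0002
finger_force: 0.0
```

Call:
drive_tool:
  series:
    - [-1, 0.17, -0.19, 0, 0, 0, 0]
    - [-1, 0.34, -0.38, 0, 0, 0, 0]
    - [-1, 0.52, -0.57, 0, 0, 0, 0]
    - [-1, 0.69, -0.76, 0, 0, 0, 0]
    - [-1, 0.77, -0.86, 0, 0, 0, 0]

```text
t: 1.35
tool_pos: [0.4949, 0.166, 0.2308]
tool_rot: [-0.066, 0.998, -0.001, 0.0]
ft_force: [1.3, 0.5, -0.7]
gripper_width: 0.0001
finger_force: 0.0
```

Call:
drive_tool:
  series:
    - [-1, 0.17, -0.19, 0, 0, 0, 0]
    - [-1, 0.34, -0.38, -0.05, 0, 0, 0]
    - [-1, 0.52, -0.57, -0.2, 0, 0, 0]
    - [-1, 0.69, -0.76, -0.4, 0, 0, 0]
    - [-1, 0.77, -0.86, -0.6, 0, 0, 0]
    - [-1, 0.77, -0.86, -0.8, 0, 0, 0]
    - [-1, 0.77, -0.86, -0.87, 0, 0, 0]
    - [-1, 0.77, -0.86, -0.87, 0, 0, 0]

```text
t: 2.02
tool_pos: [0.6042, 0.0402, 0.0967]
tool_rot: [-0.068, 0.998, 0.001, -0.005]
ft_force: [-0.5, -0.3, 0.2]
gripper_width: 0.0001
finger_force: 0.0
```

Call:
drive_tool:
  series:
    - [-1, 0.01, 0, -0.08, 0, 0, 0]
    - [-1, 0.01, 0, -0.18, 0, 0, 0]
    - [-1, 0.01, 0, -0.24, 0, 0, 0]
    - [-1, 0.01, 0, -0.26, 0, 0, 0]
    - [-1, 0.01, 0, -0.28, 0, 0, 0]
    - [-1, 0.01, 0, -0.3, 0, 0, 0]
    - [-1, 0.01, 0, -0.31, 0, 0, 0]
    - [-1, 0.01, 0, -0.32, 0, 0, 0]
    - [-1, 0.01, 0, -0.33, 0, 0, 0]

```text
t: 2.77
tool_pos: [0.61, 0.0403, 0.0523]
tool_rot: [-0.068, 0.998, 0.0, 0.001]
ft_force: [-2.5, 0.7, 6.6]
gripper_width: 0.0003
finger_force: 3.0
```

Call:
drive_tool:
  series:
    - [-1, 0, 0, -0.01, 0, 0, 0]
    - [-1, 0, 0, -0.02, 0, 0, 0]
    - [-1, 0, 0, -0.03, 0, 0, 0]
    - [-1, 0, 0, -0.04, 0, 0, 0]
    - [-1, 0, 0, -0.04, 0, 0, 0]

```text
t: 3.18
tool_pos: [0.61, 0.0403, 0.0462]
tool_rot: [-0.068, 0.998, 0.0, 0.001]
ft_force: [-1.8, -0.3, 3.3]
gripper_width: 0.0002
finger_force: 1.8
```

Call:
drive_tool:
  series:
    - [-1, 0, 0, -0.005, 0, 0, 0]
    - [-1, 0, 0, -0.01, 0, 0, 0]
    - [-1, 0, 0, -0.012, 0, 0, 0]
    - [-1, 0, 0, -0.012, 0, 0, 0]

```text
t: 3.52
tool_pos: [0.61, 0.0403, 0.0459]
tool_rot: [-0.068, 0.998, 0.0, 0.001]
ft_force: [-4.7, 0.6, 14.5]
gripper_width: 0.0001
finger_force: 7.0
```

Call:
drive_tool:
  series:
    - [-1, 0, 0, -0.007, 0, 0, 0]
    - [-1, 0, 0, -0.007, 0, 0, 0]
    - [-1, 0, 0, -0.007, 0, 0, 0]

```text
t: 3.77
tool_pos: [0.6101, 0.0403, 0.0458]
tool_rot: [-0.068, 0.998, 0.0, 0.001]
ft_force: [-7.1, 0.3, 20.0]
gripper_width: -0.0
finger_force: 9.9
```

Call:
drive_tool:
  series:
    - [-1, 0, 0, 0.1, 0, 0, 0]
    - [-1, 0, 0, 0.2, 0, 0, 0]
    - [-1, 0.02, -0.1, 0.22, 0, 0, 0]
    - [-1, 0.05, -0.3, 0.22, 0, 0, 0]
    - [-1, 0.07, -0.45, 0.2, 0, 0, 0]
    - [-1, 0.07, -0.45, 0.15, 0, 0, 0]
    - [-1, 0.07, -0.45, 0.1, 0, 0, 0]
    - [-1, 0.07, -0.45, 0.07, 0, 0, 0]
    - [-1, 0.07, -0.45, 0.05, 0, 0, 0]
    - [-1, 0.07, -0.45, 0.04, 0, 0, 0]
    - [-1, 0.07, -0.45, 0.03, 0, 0, 0]

```text
t: 4.68
tool_pos: [0.6189, -0.0271, 0.047]
tool_rot: [-0.068, 0.998, -0.001, -0.001]
ft_force: [-3.2, -2.3, 6.7]
gripper_width: -0.0002
finger_force: 3.0
```

Call:
drive_tool:
  series:
    - [-1, 0, 0, -0.01, 0, 0, 0]
    - [-1, 0, 0, -0.02, 0, 0, 0]
    - [-1, 0, 0, -0.025, 0, 0, 0]
    - [-1, 0, 0, -0.03, 0, 0, 0]
    - [-1, 0, 0, -0.03, 0, 0, 0]

```text
t: 5.1
tool_pos: [0.619, -0.0272, 0.0458]
tool_rot: [-0.068, 0.998, -0.001, -0.0]
ft_force: [-11.0, -2.4, 24.3]
gripper_width: -0.0001
finger_force: 11.8
```

Both plugs are home: the tip stopped at z≈0.0458 with more than 20 N. Next is the wedge.

Call:
drive_tool:
  series:
    - [-1, 0, 0, 0.15, 0, 0, 0]
    - [-1, 0, 0, 0.35, 0, 0, 0]
    - [0, -0.05, 0.07, 0.55, 0, 0, 0]
    - [1, -0.17, 0.22, 0.7, 0, 0, 0]
    - [1, -0.33, 0.42, 0.7, 0, 0, 0]
    - [1, -0.5, 0.64, 0.7, 0, 0, 0]

```text
t: 5.6
tool_pos: [0.5465, 0.0698, 0.1495]
tool_rot: [-0.068, 0.998, 0.0, 0.003]
ft_force: [0.4, 0.1, -1.0]
gripper_width: 0.0481
finger_force: 0.0
```

Call:
drive_tool:
  series:
    - [1, -0.16, 0.2, 0, 0, 0, 0]
    - [1, -0.32, 0.4, 0, 0, 0, 0]
    - [1, -0.48, 0.6, 0, 0, 0, 0]
    - [1, -0.6, 0.75, 0, 0, 0, 0]

```text
t: 5.93
tool_pos: [0.4522, 0.1837, 0.1473]
tool_rot: [-0.069, 0.998, 0.001, -0.001]
ft_force: [0.5, 0.4, 0.3]
gripper_width: 0.0856
finger_force: 0.0
```

Call:
drive_tool:
  series:
    - [1, -0.16, 0.2, 0, 0, 0, 0]
    - [1, -0.32, 0.4, 0, 0, 0, 0]
    - [1, -0.48, 0.6, 0, 0, 0, 0]
    - [1, -0.57, 0.72, 0, 0, 0, 0]
    - [1, -0.58, 0.74, 0, 0, 0, 0]
    - [1, -0.58, 0.74, 0, 0, 0, 0]
    - [1, -0.58, 0.74, 0, 0, 0, 0]

```text
t: 6.52
tool_pos: [0.3681, 0.2923, 0.1475]
tool_rot: [-0.068, 0.998, -0.0, 0.0]
ft_force: [0.5, -0.8, -0.0]
gripper_width: 0.0854
finger_force: 0.0
```

```bash
python3 - <<'E'
from meas import *
import pickle
o=robot.get_obs(); print(o['t'],o['tool_pos'].round(4),o['tool_rot'].round(4))
t=cam('top'); s=cam('side'); pickle.dump(s,open('s1.pkl','wb')); pickle.dump(t,open('t1.pkl','wb'))
a,_=up(t,(100,100,290,250),4); b,_=up(s,(110,110,330,210),3); 
b=cv2.resize(s['pixels'][110:210,140:330],None,fx=4,fy=4,interpolation=cv2.INTER_CUBIC)
cv2.imwrite('pics/c3.png',b)
# plug tops in side view: bright blobs triangulated on expected home height
print(proj(s,[[.368,.293,.048],[.368,.293,0],[.607,.0405,.046],[.619,-.0285,.046]]).round(1))
E
```

```text
6.5167 [0.3681 0.2923 0.1475] [-6.850e-02  9.977e-01 -1.000e-04  2.000e-04]
[[178.9 150.5]
 [180.8 162.7]
 [280.2 168.2]
 [296.1 178.3]]
```

View pics/c3.png

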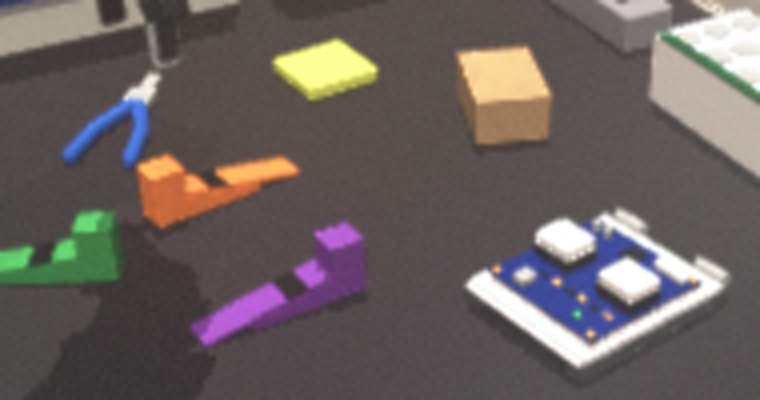

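The side crop shows both plugs low on their sockets (281,170 and 297,180) and the orange block top at (180,151), which agrees with the prediction to about 1 px. I'll descend and grip.

Call:
drive_tool:
  series:
    - [1, 0, 0, -0.15, 0, 0, 0]
    - [1, 0, 0, -0.35, 0, 0, 0]
    - [1, 0, 0, -0.55, 0, 0, 0]
    - [1, 0, 0, -0.75, 0, 0, 0]
    - [1, 0, 0, -0.87, 0, 0, 0]
    - [1, 0, 0, -0.91, 0, 0, 0]
    - [1, 0, 0, -0.91, 0, 0, 0]
    - [-1, 0, 0, -0.91, 0, 0, 0]
    - [-1, 0, 0, -0.91, 0, 0, 0]
    - [-1, 0, 0, -0.91, 0, 0, 0]
    - [-1, 0, 0, -0.91, 0, 0, 0]
    - [-1, 0, 0, -0.91, 0, 0, 0]

```text
t: 7.62
tool_pos: [0.369, 0.2927, 0.0121]
tool_rot: [-0.068, 0.998, 0.001, 0.001]
ft_force: [0.5, 0.3, 1.4]
gripper_width: 0.0274
finger_force: 59.2
```

Call:
drive_tool:
  series:
    - [-1, 0, 0, 0, 0, 0, 0]
    - [-1, 0, 0, 0, 0, 0, 0]
    - [-1, 0, 0, 0, 0, 0, 0]
    - [-1, 0, 0, 0, 0, 0, 0]

```text
t: 7.95
tool_pos: [0.369, 0.2927, 0.0121]
tool_rot: [-0.068, 0.998, 0.0, 0.001]
ft_force: [0.4, -0.1, 5.4]
gripper_width: 0.0272
finger_force: 59.8
```

Call:
drive_tool:
  series:
    - [-1, 0, 0, 0.1, 0, 0, 0]
    - [-1, 0, 0, 0.25, 0, 0, 0]
    - [-1, 0, 0, 0.4, 0, 0, 0.005]
    - [-1, 0, -0.05, 0.47, 0, 0, 0.01]
    - [-1, 0.01, -0.17, 0.47, 0, 0, 0.01]
    - [-1, 0.02, -0.34, 0.47, 0, 0, 0.01]
    - [-1, 0.03, -0.5, 0.47, 0, 0, 0.01]

```text
t: 8.53
tool_pos: [0.3726, 0.2167, 0.0819]
tool_rot: [-0.084, 0.996, 0.0, 0.0]
ft_force: [-0.1, -0.4, -1.0]
gripper_width: 0.0271
finger_force: 59.2
```

Call:
drive_tool:
  series:
    - [-1, 0.01, -0.2, 0, 0, 0, 0]
    - [-1, 0.03, -0.4, 0, 0, 0, 0]
    - [-1, 0.04, -0.6, 0, 0, 0, 0]
    - [-1, 0.05, -0.8, 0, 0, 0, 0]
    - [-1, 0.06, -0.95, 0, 0, 0, 0]

```text
t: 8.95
tool_pos: [0.381, 0.0728, 0.0815]
tool_rot: [-0.083, 0.997, -0.0, -0.0]
ft_force: [-0.7, -0.4, -1.6]
gripper_width: 0.0273
finger_force: 59.3
```

Call:
drive_tool:
  series:
    - [-1, 0.01, -0.2, 0, 0, 0, 0]
    - [-1, 0.02, -0.4, 0, 0, 0, 0]
    - [-1, 0.03, -0.58, 0, 0, 0, 0]
    - [-1, 0.04, -0.69, 0, 0, 0, 0]
    - [-1, 0.04, -0.72, 0, 0, 0, 0]
    - [-1, 0.04, -0.72, 0, 0, 0, 0]
    - [-1, 0.04, -0.72, 0, 0, 0, 0]

```text
t: 9.53
tool_pos: [0.3872, -0.0328, 0.0814]
tool_rot: [-0.083, 0.997, 0.0, -0.0]
ft_force: [0.1, -0.0, -1.6]
gripper_width: 0.0272
finger_force: 59.4
```

Call:
drive_tool:
  series:
    - [-1, 0, 0, -0.1, 0, 0, 0]
    - [-1, 0, 0, -0.2, 0, 0, 0]
    - [-1, 0, 0, -0.3, 0, 0, 0]
    - [-1, 0, 0, -0.38, 0, 0, 0]
    - [-1, 0, 0, -0.41, 0, 0, 0]
    - [-1, 0, 0, -0.43, 0, 0, 0]
    - [-1, 0, 0, -0.44, 0, 0, 0]
    - [-1, 0, 0, -0.44, 0, 0, 0]
    - [-1, 0, 0, -0.44, 0, 0, 0]

```text
t: 10.28
tool_pos: [0.3881, -0.0332, 0.016]
tool_rot: [-0.084, 0.996, -0.0, 0.0]
ft_force: [-0.5, -0.0, -1.1]
gripper_width: 0.0271
finger_force: 59.4
```

```bash
python3 - <<'E'
from meas import *
import pickle
o=robot.get_obs(); print(o['t'],o['tool_pos'].round(4),o['tool_rot'].round(4),o['ft_force'].round(1),o['moment'].round(2))
t=cam('top'); s=cam('side'); pickle.dump(s,open('s2.pkl','wb')); pickle.dump(t,open('t2.pkl','wb'))
a=cv2.resize(t['pixels'][110:250,200:300],None,fx=4,fy=4,interpolation=cv2.INTER_CUBIC)
b=cv2.resize(s['pixels'][150:250,200:330],None,fx=3,fy=4,interpolation=cv2.INTER_CUBIC)
b=cv2.resize(b,(390,560))
cv2.imwrite('pics/c4.png',np.hstack([a,b]))
E
```

```text
10.2833 [ 0.3881 -0.0332  0.016 ] [-8.380e-02  9.965e-01 -1.000e-04  5.000e-04] [-0.5 -0.  -1.1] [ 0.    0.06 -0.03]
```

View pics/c4.png

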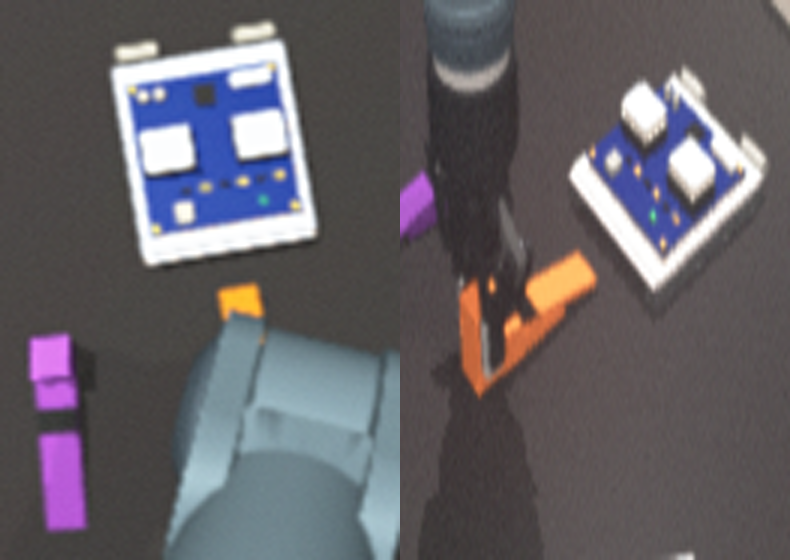

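Call:
drive_tool:
  series:
    - [-1, 0, 0, -0.01, 0, 0, 0]
    - [-1, 0, 0, -0.02, 0, 0, 0]
    - [-1, 0, 0, -0.025, 0, 0, 0]
    - [-1, 0, 0, -0.025, 0, 0, 0]
    - [-1, 0, 0, -0.025, 0, 0, 0]

```text
t: 10.8
tool_pos: [0.3878, -0.0335, 0.0121]
tool_rot: [-0.083, 0.997, -0.0, 0.0]
ft_force: [-1.9, 0.4, 5.0]
gripper_width: 0.0272
finger_force: 60.0
```

```bash
cat > tip.py <<'E'
from meas import *
def tip(t,box,z=.004):
    im,f=up(t,box); H=cv2.cvtColor(im,cv2.COLOR_BGR2HSV)
    q=max(blobs(cv2.inRange(H,(5,130,120),(28,255,255)),200),key=cv2.contourArea)[:,0]
    P=np.array([onz(t,*f(p),z)[:2] for p in q]); u=np.array([np.cos(.168),np.sin(.168)]); v=np.array([-u[1],u[0]])
    X=P@u;Y=P@v; fr=P[X>X.max()-.003]; return (fr@u).mean(),(Y[X>X.max()-.008].min()+Y[X>X.max()-.008].max())/2,np.ptp(Y[X>X.max()-.012]),fr
E
python3 - <<'E'
from tip import *
o=robot.get_obs(); print(o['t'],o['tool_pos'].round(4),o['tool_rot'].round(4),o['ft_force'].round(1),o['moment'].round(2))
t=cam('top'); x,y,w,fr=tip(t,(240,172,280,205)); print('tip X,Y,w',x,y,w)
u=np.array([np.cos(.168),np.sin(.168)]);v=np.array([-u[1],u[0]])
print('tip',x*u+y*v,'TCP X,Y',o['tool_pos'][:2]@u,o['tool_pos'][:2]@v,'lip X,Y',np.array([.5375,-.007])@u,np.array([.5375,-.007])@v)
# plate front edge again
im,f=up(t,(215,105,295,185)); g=cv2.inRange(im,(125,125,125),(255,255,255))
q=max(blobs(g,2000),key=cv2.contourArea)[:,0]; P=np.array([onz(t,*f(p),.017)[:2] for p in q]); X=P@u;Y=P@v
k=(X<X.min()+.01)&(abs(Y-Y.mean())<.05); l=np.polyfit(Y[k],X[k],1); print('front X',X[k].mean(),'slope deg',np.rad2deg(l[0]),'Y',Y.min(),Y.max())
E
```

```text
10.8 [ 0.3878 -0.0335  0.0121] [-8.340e-02  9.965e-01 -0.000e+00  2.000e-04] [-1.9  0.4  5. ] [ 0.1   0.23 -0.02]
tip X,Y,w 0.5020840277724506 -0.09775495011384272 0.03282050050747061
tip [ 0.51136095 -0.01242478] TCP X,Y 0.3767306008249107 -0.09784885172136097 lip X,Y 0.5287621477172383 -0.09677727595594626
front X 0.5274302734816759 slope deg -0.12906571656299404 Y -0.16452087624667233 -0.02842506478441066
```

Call:
drive_tool:
  series:
    - [-1, 0.05, 0.015, 0, 0, 0, 0]
    - [-1, 0.13, 0.03, 0, 0, 0, 0]
    - [-1, 0.21, 0.045, 0, 0, 0, 0]
    - [-1, 0.29, 0.06, 0, 0, 0, 0]
    - [-1, 0.37, 0.07, 0, 0, 0, 0]
    - [-1, 0.44, 0.08, 0, 0, 0, 0]
    - [-1, 0.48, 0.09, 0, 0, 0, 0]
    - [-1, 0.49, 0.09, 0, 0, 0, 0]
    - [-1, 0.49, 0.09, 0, 0, 0, 0]
    - [-1, 0.49, 0.09, 0, 0, 0, 0]

```text
t: 11.68
tool_pos: [0.4607, -0.02, 0.0119]
tool_rot: [-0.084, 0.997, -0.0, -0.0]
ft_force: [-2.1, 0.4, 5.8]
gripper_width: 0.0272
finger_force: 61.1
```

Call:
drive_tool:
  series:
    - [-1, 0.013, 0.002, 0, 0, 0, 0]
    - [-1, 0.013, 0.002, 0, 0, 0, 0]

```text
t: 11.85
tool_pos: [0.461, -0.0199, 0.0118]
tool_rot: [-0.083, 0.997, -0.0, -0.002]
ft_force: [-6.2, -0.6, 11.8]
gripper_width: 0.0273
finger_force: 61.5
```

Call:
drive_tool:
  series:
    - [-1, 0.013, 0.002, 0, 0, 0, 0]
    - [-1, 0.013, 0.002, 0, 0, 0, 0]

```text
t: 12.02
tool_pos: [0.4611, -0.0199, 0.0118]
tool_rot: [-0.083, 0.997, -0.001, -0.004]
ft_force: [-9.4, -1.2, 15.8]
gripper_width: 0.0276
finger_force: 62.2
```

Call:
drive_tool:
  series:
    - [-1, 0.013, 0.002, 0, 0, 0, 0]
    - [-1, 0.013, 0.002, 0, 0, 0, 0]

```text
t: 12.18
tool_pos: [0.4613, -0.0198, 0.0118]
tool_rot: [-0.083, 0.997, -0.001, -0.005]
ft_force: [-15.2, -2.9, 21.1]
gripper_width: 0.0268
finger_force: 62.8
```

Call:
drive_tool:
  series:
    - [-1, 0.013, 0.002, 0, 0, 0, 0]
    - [-1, 0.013, 0.002, 0, 0, 0, 0]

```text
t: 12.35
tool_pos: [0.4627, -0.0195, 0.0118]
tool_rot: [-0.083, 0.997, -0.001, -0.005]
ft_force: [-11.6, -1.8, 16.9]
gripper_width: 0.0271
finger_force: 62.5
```

Call:
drive_tool:
  series:
    - [-1, 0.013, 0.002, 0, 0, 0, 0]
    - [-1, 0.013, 0.002, 0, 0, 0, 0]

```text
t: 12.52
tool_pos: [0.4667, -0.0189, 0.0118]
tool_rot: [-0.083, 0.997, -0.001, -0.004]
ft_force: [-8.9, -1.8, 14.2]
gripper_width: 0.0275
finger_force: 61.8
```

Call:
drive_tool:
  series:
    - [-1, 0, 0, 0.004, 0, 0, 0]
    - [-1, 0, 0, 0.004, 0, 0, 0]
    - [-1, 0, 0, 0.004, 0, 0, 0]

```text
t: 12.77
tool_pos: [0.4696, -0.0184, 0.0119]
tool_rot: [-0.083, 0.997, 0.0, -0.001]
ft_force: [-3.3, -0.5, 2.8]
gripper_width: 0.0272
finger_force: 60.4
```

```bash
cat > lift.py <<'E'
from meas import *
import pickle
def front(c,box):
    "sub-pixel rows of the plate's front bottom silhouette in side view"
    im,f=up(c,box); return im,f
E
python3 - <<'E'
from meas import *
import pickle
o=robot.get_obs(); print(o['t'],o['tool_pos'].round(4),o['tool_rot'].round(4),o['ft_force'].round(1),o['moment'].round(2))
s=cam('side'); s0=pickle.load(open('s2.pkl','rb')); pickle.dump(s,open('s3.pkl','wb'))
a=s0['pixels'][155:210,240:330];b=s['pixels'][155:210,240:330]
cv2.imwrite('pics/c5.png',np.vstack([cv2.resize(x,None,fx=5,fy=5,interpolation=cv2.INTER_CUBIC) for x in(a,b)]))
u=np.array([np.cos(.168),np.sin(.168)]);v=np.array([-u[1],u[0]])
for l in(.0,.001,.0045): # near left/right front corners under lift
    print(l,proj(s,[np.r_[u*.528+v*(-.0965+d),.017+l] for d in(-.06,0,.06)]).round(2).tolist())
E
```

```text
12.7667 [ 0.4696 -0.0184  0.0119] [-8.350e-02  9.965e-01  1.000e-04 -1.100e-03] [-3.3 -0.5  2.8] [-0.17  0.97  0.09]
0.0 [[281.96, 200.28], [268.41, 190.45], [255.79, 181.28]]
0.001 [[281.98, 200.01], [268.42, 190.18], [255.79, 181.02]]
0.0045 [[282.03, 199.06], [268.44, 189.24], [255.79, 180.09]]
```

View pics/c5.png

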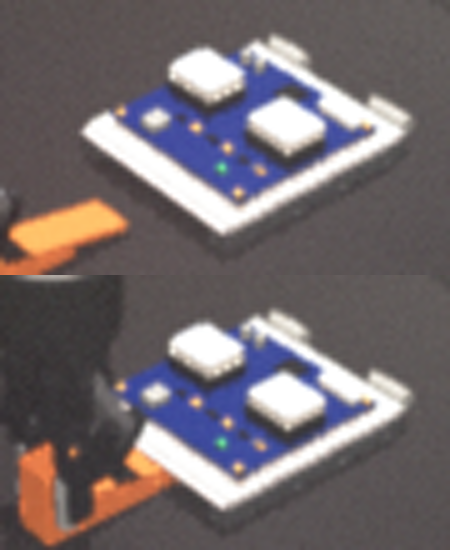

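Call:
drive_tool:
  series:
    - [-1, 0.013, 0.002, 0, 0, 0, 0]
    - [-1, 0.013, 0.002, 0, 0, 0, 0]
    - [-1, 0.013, 0.002, 0, 0, 0, 0]

```text
t: 13.07
tool_pos: [0.4714, -0.0181, 0.0119]
tool_rot: [-0.084, 0.997, -0.0, -0.001]
ft_force: [-4.3, -0.9, 3.4]
gripper_width: 0.0275
finger_force: 60.5
```

Call:
drive_tool:
  series:
    - [-1, 0.013, 0.002, 0, 0, 0, 0]
    - [-1, 0.013, 0.002, 0, 0, 0, 0]
    - [-1, 0.013, 0.002, 0, 0, 0, 0]

```text
t: 13.32
tool_pos: [0.4725, -0.0179, 0.0118]
tool_rot: [-0.083, 0.997, -0.0, -0.002]
ft_force: [-6.0, -1.4, 6.8]
gripper_width: 0.0273
finger_force: 60.8
```

Call:
drive_tool:
  series:
    - [-1, 0.013, 0.002, 0, 0, 0, 0]
    - [-1, 0.013, 0.002, 0, 0, 0, 0]
    - [-1, 0.013, 0.002, 0, 0, 0, 0]

```text
t: 13.57
tool_pos: [0.4734, -0.0178, 0.0118]
tool_rot: [-0.083, 0.997, -0.0, -0.003]
ft_force: [-9.3, -1.9, 8.8]
gripper_width: 0.0272
finger_force: 61.3
```

Call:
drive_tool:
  series:
    - [-1, 0.013, 0.002, 0, 0, 0, 0]
    - [-1, 0.026, 0.004, 0, 0, 0, 0]
    - [-1, 0.026, 0.004, 0, 0, 0, 0]
    - [-1, 0.026, 0.004, 0, 0, 0, 0]

```text
t: 13.9
tool_pos: [0.4757, -0.0173, 0.0118]
tool_rot: [-0.083, 0.997, -0.001, -0.005]
ft_force: [-13.5, -3.2, 13.9]
gripper_width: 0.0275
finger_force: 61.9
```

```bash
cat > lift.py <<'E'
from meas import *
import pickle,sys
o=robot.get_obs(); print(o['t'],o['tool_pos'].round(4),o['tool_rot'].round(4),o['ft_force'].round(1))
u=np.array([np.cos(.168),np.sin(.168)]);v=np.array([-u[1],u[0]]); print('advance',o['tool_pos'][:2]@u-.3767)
s0=pickle.load(open('s2.pkl','rb')); G=lambda c:cv2.cvtColor(c['pixels'],cv2.COLOR_BGR2GRAY)
X0=.528; Y0=-.0968
def pt(d,e,z,lift):  # e behind the front edge, z height when down
    a=lift/.15; return np.r_[u*(X0+e)+v*(Y0+d),z+lift*(1-e/.15)]
pts=[(-.05,.004,.020),(-.03,.004,.02),(-.06,.004,.02),(-.05,.02,.027),(-.035,.06,.046),(-.035,.09,.046),(.035,.09,.046)]
p0=np.array([proj(s0,pt(*p,0))[0] for p in pts],np.float32); p1=np.array([proj(s0,pt(*p,.005))[0] for p in pts],np.float32)
F=[]
for k in range(6):
    c=cam('side'); q,st,e=cv2.calcOpticalFlowPyrLK(G(s0),G(c),p0[:,None].copy(),None,winSize=(13,13),maxLevel=1); F.append(q[:,0]-p0)
f=np.median(F,0); print('flow',f.round(2).tolist()); print('per 5mm',(p1-p0).round(2).tolist())
d=p1-p0; print('lift mm',(5*(f[:,1]/d[:,1])).round(2).tolist())
E
python3 lift.py
```

```text
13.9 [ 0.4757 -0.0173  0.0118] [-8.330e-02  9.965e-01 -6.000e-04 -4.500e-03] [-13.5  -3.2  13.9]
advance 0.08938318779058047
flow [[0.009999999776482582, -0.07000000029802322], [5.829999923706055, 3.630000114440918], [0.03999999910593033, -0.09000000357627869], [-0.07999999821186066, -0.11999999731779099], [0.05000000074505806, -0.05999999865889549], [0.05999999865889549, -0.009999999776482582], [0.009999999776482582, -0.11999999731779099]]
per 5mm [[0.07000000029802322, -1.3200000524520874], [0.05000000074505806, -1.3200000524520874], [0.07999999821186066, -1.3300000429153442], [0.07000000029802322, -1.1799999475479126], [0.05999999865889549, -0.8299999833106995], [0.05000000074505806, -0.550000011920929], [0.029999999329447746, -0.5400000214576721]]
lift mm [0.25999999046325684, -13.779999732971191, 0.3400000035762787, 0.5, 0.3700000047683716, 0.09000000357627869, 1.159999966621399]
```

Call:
drive_tool:
  series:
    - [-1, 0.007, 0.001, 0.005, 0, 0, 0]
    - [-1, 0.013, 0.002, 0.005, 0, 0, 0]
    - [-1, 0.02, 0.003, 0.005, 0, 0, 0]
    - [-1, 0.02, 0.003, 0.005, 0, 0, 0]
    - [-1, 0.02, 0.003, 0.005, 0, 0, 0]

```text
t: 14.62
tool_pos: [0.4837, -0.0162, 0.0127]
tool_rot: [-0.084, 0.996, 0.0, -0.0]
ft_force: [-2.6, 0.7, -2.7]
gripper_width: 0.0273
finger_force: 59.5
```

```bash
python3 lift.py
```

```text
14.6167 [ 0.4837 -0.0162  0.0127] [-8.370e-02  9.965e-01  3.000e-04 -1.000e-04] [-2.6  0.7 -2.7]
advance 0.09745002964656252
flow [[0.009999999776482582, -0.9200000166893005], [0.9300000071525574, -0.20999999344348907], [0.019999999552965164, -0.949999988079071], [0.029999999329447746, -0.9100000262260437], [0.23999999463558197, -0.5799999833106995], [-0.0, -0.4099999964237213], [0.2199999988079071, -0.49000000953674316]]
per 5mm [[0.07000000029802322, -1.3200000524520874], [0.05000000074505806, -1.3200000524520874], [0.07999999821186066, -1.3300000429153442], [0.07000000029802322, -1.1799999475479126], [0.05999999865889549, -0.8299999833106995], [0.05000000074505806, -0.550000011920929], [0.029999999329447746, -0.5400000214576721]]
lift mm [3.490000009536743, 0.800000011920929, 3.569999933242798, 3.8499999046325684, 3.490000009536743, 3.740000009536743, 4.599999904632568]
```

Call:
drive_tool:
  series:
    - [-1, 0, 0, -0.002, 0, 0, 0]
    - [-1, 0, 0, -0.004, 0, 0, 0]
    - [-1, 0, 0, -0.005, 0, 0, 0]
    - [-1, 0, 0, -0.005, 0, 0, 0]

```text
t: 15.25
tool_pos: [0.4836, -0.0163, 0.0123]
tool_rot: [-0.084, 0.996, 0.0, 0.0]
ft_force: [-2.6, 1.1, -4.4]
gripper_width: 0.0273
finger_force: 59.5
```

```bash
python3 lift.py
```

```text
15.25 [ 0.4836 -0.0163  0.0123] [-8.360e-02  9.965e-01  2.000e-04  1.000e-04] [-2.6  1.1 -4.4]
advance 0.09740744539903318
flow [[0.10000000149011612, -0.7400000095367432], [1.0199999809265137, -0.03999999910593033], [0.029999999329447746, -0.7699999809265137], [0.0, -0.7699999809265137], [0.27000001072883606, -0.5699999928474426], [-0.009999999776482582, -0.3400000035762787], [0.10999999940395355, -0.4300000071525574]]
per 5mm [[0.07000000029802322, -1.3200000524520874], [0.05000000074505806, -1.3200000524520874], [0.07999999821186066, -1.3300000429153442], [0.07000000029802322, -1.1799999475479126], [0.05999999865889549, -0.8299999833106995], [0.05000000074505806, -0.550000011920929], [0.029999999329447746, -0.5400000214576721]]
lift mm [2.7899999618530273, 0.15000000596046448, 2.9000000953674316, 3.25, 3.430000066757202, 3.130000114440918, 4.010000228881836]
```

Call:
drive_tool:
  series:
    - [-1, 0, 0, -0.002, 0, 0, 0]
    - [-1, 0, 0, -0.004, 0, 0, 0]
    - [-1, 0, 0, -0.004, 0, 0, 0]
    - [-1, 0, 0, -0.004, 0, 0, 0]

```text
t: 15.88
tool_pos: [0.4837, -0.0164, 0.012]
tool_rot: [-0.084, 0.997, 0.0, 0.0]
ft_force: [-1.9, 2.2, -0.6]
gripper_width: 0.0275
finger_force: 60.0
```

```bash
python3 lift.py|grep -v per
```

```text
15.8833 [ 0.4837 -0.0164  0.012 ] [-8.360e-02  9.965e-01  1.000e-04  2.000e-04] [-1.9  2.2 -0.6]
advance 0.09746995361838995
flow [[0.14000000059604645, -0.5799999833106995], [1.0399999618530273, 0.12999999523162842], [0.11999999731779099, -0.6200000047683716], [0.05000000074505806, -0.6100000143051147], [0.1899999976158142, -0.5299999713897705], [0.07999999821186066, -0.25999999046325684], [0.10000000149011612, -0.4099999964237213]]
lift mm [2.2100000381469727, -0.47999998927116394, 2.319999933242798, 2.569999933242798, 3.2300000190734863, 2.3399999141693115, 3.7899999618530273]
```

Call:
drive_tool:
  series:
    - [-1, 0.015, 0.002, 0, 0, 0, 0]
    - [-1, 0.03, 0.005, 0, 0, 0, 0]
    - [-1, 0.045, 0.007, 0, 0, 0, 0]
    - [-1, 0.06, 0.01, 0, 0, 0, 0]
    - [-1, 0.065, 0.011, 0, 0, 0, 0]
    - [-1, 0.065, 0.011, 0, 0, 0, 0]
    - [-1, 0.065, 0.011, 0, 0, 0, 0]

```text
t: 16.77
tool_pos: [0.4879, -0.0158, 0.0118]
tool_rot: [-0.083, 0.997, -0.001, -0.005]
ft_force: [-15.6, -1.8, 18.2]
gripper_width: 0.0277
finger_force: 62.3
```

```bash
python3 lift.py|grep -v per
```

```text
16.7667 [ 0.4879 -0.0158  0.0118] [-0.0831  0.9965 -0.0012 -0.0047] [-15.6  -1.8  18.2]
advance 0.10173225443421241
flow [[0.12999999523162842, -0.5799999833106995], [1.0499999523162842, 0.10000000149011612], [0.10999999940395355, -0.6200000047683716], [0.03999999910593033, -0.6200000047683716], [0.20999999344348907, -0.5400000214576721], [0.07999999821186066, -0.25999999046325684], [0.10999999940395355, -0.4099999964237213]]
lift mm [2.2100000381469727, -0.36000001430511475, 2.3399999141693115, 2.5999999046325684, 3.2899999618530273, 2.390000104904175, 3.859999895095825]
```

Call:
drive_tool:
  series:
    - [-1, 0, 0, 0.003, 0, 0, 0]
    - [-1, 0, 0, 0.006, 0, 0, 0]
    - [-1, 0, 0, 0.008, 0, 0, 0]
    - [-1, 0, 0, 0.008, 0, 0, 0]
    - [-1, 0, 0, 0.008, 0, 0, 0]

```text
t: 17.48
tool_pos: [0.4934, -0.015, 0.0127]
tool_rot: [-0.083, 0.997, -0.0, -0.0]
ft_force: [-2.3, -1.1, -3.4]
gripper_width: 0.0272
finger_force: 59.5
```

```bash
python3 lift.py|grep -v per
```

```text
17.4833 [ 0.4934 -0.015   0.0127] [-8.350e-02  9.965e-01 -3.000e-04 -1.000e-04] [-2.3 -1.1 -3.4]
advance 0.1072838578032363
flow [[0.05999999865889549, -1.3300000429153442], [-7.380000114440918, -7.829999923706055], [0.10000000149011612, -1.350000023841858], [0.10000000149011612, -1.2999999523162842], [0.17000000178813934, -0.9399999976158142], [-0.019999999552965164, -0.6000000238418579], [0.17000000178813934, -0.800000011920929]]
lift mm [5.03000020980835, 29.719999313354492, 5.110000133514404, 5.510000228881836, 5.699999809265137, 5.489999771118164, 7.409999847412109]
```

Now I'll lower to set the wedge flat on the bench.

Call:
drive_tool:
  series:
    - [-1, 0, 0, -0.003, 0, 0, 0]
    - [-1, 0, 0, -0.006, 0, 0, 0]
    - [-1, 0, 0, -0.009, 0, 0, 0]
    - [-1, 0, 0, -0.009, 0, 0, 0]
    - [-1, 0, 0, -0.009, 0, 0, 0]

```text
t: 18.2
tool_pos: [0.4937, -0.0148, 0.012]
tool_rot: [-0.084, 0.997, -0.0, 0.0]
ft_force: [-1.9, -0.7, 0.9]
gripper_width: 0.0273
finger_force: 60.2
```

```bash
python3 lift.py|grep -v per; python3 - <<'E'
from tip import *
s=cam('side'); t=cam('top')
a=cv2.resize(s['pixels'][150:225,220:330],None,fx=7,fy=7,interpolation=cv2.INTER_CUBIC); cv2.imwrite('pics/c6.png',a)
E
```

```text
18.2 [ 0.4937 -0.0148  0.012 ] [-8.360e-02  9.965e-01 -1.000e-04  4.000e-04] [-1.9 -0.7  0.9]
advance 0.1075758757672382
flow [[0.07999999821186066, -1.0700000524520874], [-7.329999923706055, -7.539999961853027], [0.15000000596046448, -1.090000033378601], [0.20999999344348907, -1.0299999713897705], [0.23000000417232513, -0.7900000214576721], [0.05999999865889549, -0.4699999988079071], [0.25999999046325684, -0.5699999928474426]]
lift mm [4.050000190734863, 28.649999618530273, 4.110000133514404, 4.360000133514404, 4.760000228881836, 4.260000228881836, 5.329999923706055]
```

View pics/c6.png

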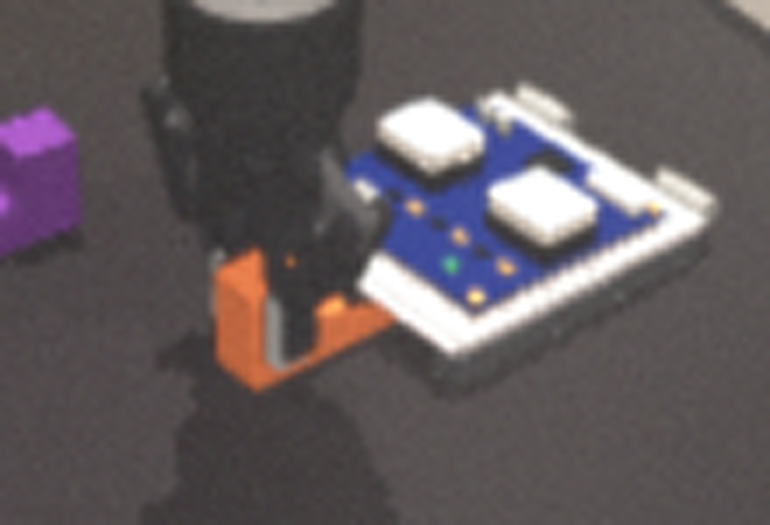

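Call:
drive_tool:
  series:
    - [-1, 0, 0, -0.002, 0, 0, 0]
    - [-1, 0, 0, -0.002, 0, 0, 0]
    - [-1, 0, 0, -0.002, 0, 0, 0]

```text
t: 18.85
tool_pos: [0.4937, -0.0148, 0.0119]
tool_rot: [-0.084, 0.997, -0.0, 0.0]
ft_force: [-3.4, -1.3, 6.7]
gripper_width: 0.0275
finger_force: 61.2
```

```bash
python3 lift.py|grep -v per
```

```text
18.85 [ 0.4937 -0.0148  0.0119] [-8.360e-02  9.965e-01 -1.000e-04  4.000e-04] [-3.4 -1.3  6.7]
advance 0.10760397239678354
flow [[0.03999999910593033, -1.0700000524520874], [-7.349999904632568, -7.579999923706055], [0.12999999523162842, -1.0800000429153442], [0.1899999976158142, -1.0099999904632568], [0.23999999463558197, -0.7599999904632568], [0.05000000074505806, -0.46000000834465027], [0.23000000417232513, -0.5699999928474426]]
lift mm [4.03000020980835, 28.790000915527344, 4.079999923706055, 4.269999980926514, 4.619999885559082, 4.21999979019165, 5.269999980926514]
```

```bash
python3 -c "
from rig import robot
print(robot.close_job())"
```

```text
the job is handed in; nothing more can be done
None
```

I pressed both plugs home, and the job was handed in at about 19 s with the gripper still holding the orange wedge flat under the carrier's front edge; the side camera puts the lift at about 4.2 mm, and I moved nothing else on the bench.

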